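# Stack two spacer plates on a print-head carrier, pressing each one flat

## Robot

A 6-joint arm with a two-finger parallel gripper is mounted at the origin on the work surface. World frame = base frame: x ahead of the robot, y to its left, z up, the work surface at z = 0. Lengths are in m, angles in rad, forces in N, time in s.
With the tool pointing down it reaches from about 0.225 to 0.875 m from the base axis. Payload 3.4 kg.
Tool frame: the origin (TCP) lies at the very end of the fingers, on their centre line; the grasp point (between the pads) lies 19 mm behind it; z points along the fingers, y is the line along which they close (so a half turn about z gives the same grasp; the last joint's range is limited). The gripper opens to 85 mm and grips with 20 to 120 N. Pads are 22 mm wide; open, the fingers measure 114 mm over their backs; the gripper's body (76 mm by 85 mm) begins 54 mm behind the grasp point. The pads swing forward as they close: fully open they stand 13 mm farther back than shut.
Start: joints at [1.086, 0.276, 1.505, -0, 1.361, -0.121], TCP at [0.205, 0.537, 0.231] pointing down, gripper open.
Joint ranges: [-2.89, 2.89], [-0.75, 2.08], [0.22, 2.7], [-1.18, 4.32], [0.11, 2.71], [-2.7, 2.7]. Speed limits (rad/s): [2.57, 2.57, 3.14, 3.14, 3.14, 3.14].

## Interface

Orientations are given as a unit quaternion [w, x, y, z].
In Python, from rig import get_state, optics, sign_off gives the robot as it stands.
- The arm moves only by the tool send_rows, never from a script. Its argument "increments" is a list of rows, each an object with "gripper": the gripper's target within -1 to 1 (shut at 1, half-way at 0, fully open at -1); "linear": the shift along the world's x, y, z in m, a list of three; "delta_rot": the turn, a rotation vector about the world's x, y, z in rad, a list of three. In form: [{"gripper": gripper, "linear": [dx, dy, dz], "delta_rot": [rx, ry, rz]}, ...]. A call has 1 to 8 rows; each row is the pose to reach, as a shift and turn from the pose commanded when the call began; what a row does not reach only later rows make up. A row lasts 1/10 s, in which the tool goes at most 50 mm and 8.59 degrees, less where a joint would pass 70% of its speed; a pose out of reach is approached as far as the arm can. A call with a gripper value outside its range is refused whole. The fingers move at their own pace and stop on an object; "newtons" is the grip in N (left out, the last holds). Time passes only in rows, so rows that repeat a pose let the fingers close. It gives the time, the measured TCP pose, the force, the opening and the grip force at its end, in the units of the state.
- get_state(): the state, without advancing time (a new reading comes with each control period).
- optics.get_image(name): name is "scene" or "top" or "wrist"; returns a dict with "pixels" (384x512x3 uint8, blue, green, red), "K" (3x3 intrinsics, pixels), "rvec" (rotation vector, rad) and "tvec" (3), from world to camera coordinates, as OpenCV has them; the wrist camera has in their place "T_tool_cam" (4x4, takes a point from camera to tool coordinates, whose origin is the TCP and whose axes are the flange's). Camera axes: x right, y down, z forward; pixel columns grow to the right and rows downward; lengths in m; the calibration is good to about 2 mm. A picture is of the moment at which its call begins: read the wrist's pose just before it. There is no depth.
- sign_off(): hands the job in; it is judged then, once.
The state is a dict: "clock": time; "qpos": joint angles; "qd": joint speeds; "effort": joint torques, N m; "position": TCP position; "ee_rot": TCP orientation; "contact_force": force on the tool from outside, world axes, zero at the start; "moment": the same for the moment, N m; "width": finger opening in m; "gripper_force": force on a finger pad.
Only numpy, scipy, OpenCV 4.12 (cv2) and the standard library are available. Lean on these libraries where they do the work, as an engineer would, in place of code of your own. Each camera call takes 0.05 s, during which the arm holds its last target. There are 200 camera calls.

## Task

Build up the spacer stack on the print-head carrier: lay the long spacer plate flat and lengthwise on the steel pad, midway between the two end stops, let go of it, and press down firmly on its top for a moment to feel that it lies flat. Only then lay the short wide spacer plate squarely on the middle of the long one, let go, and press it down in the same way.

Things in the scene. Friction and masses are not known exactly. Their poses are not given: they have to be found in the camera images.
- long_plate_center (a point): Centre (half-way up) of the long spacer plate: plain aluminium, 92 mm long, 40 mm wide, 12 mm thick, a small dark hole mark 36 mm from the centre towards each end. Loose on the table, about 120 g. x along its length, y across, z up. An equally long bar only 18 mm wide and a disc 50 mm across, both aluminium and 12 mm thick, lie nearby and are not wanted.
- short_plate_center (a point): Centre (half-way up) of the short spacer plate: plain aluminium, 56 mm long, 40 mm wide, 12 mm thick, with two small dark hole marks 18 mm either side of the centre. It lies loose on the table, about 70 g. x is along its length, y across its width, z up.
- seat (a point): Centre of the top of the carrier's steel pad, 26 mm above the table, rigid, fixed. z up, x along the carrier. The pad is 112 mm long (x) between two dark end stops that rise 20 mm above it, and 64 mm wide, open on both y sides. The black base below is 110 mm wide, 18 mm high, from x -85 to +115 mm. A rubber roller lies across at x +93 mm, its top 46 mm above the table.

How it is judged:
On the way, in this order (a step that is already met when the one before it is completed fails the run):
1. the long plate lies flat on the pad between the stops, let go (horizontal distance between long_plate_center and seat below 0.015 m and z of long_plate_center in the frame of seat between 0.003 and 0.009 m and angle between long_plate_center's own z axis and vertical below 0.08 rad and angle between the x axis of long_plate_center and the x axis of seat, either way round below 0.2 rad and contact force between the fingers and long_plate below 0.1 N and linear speed of long_plate below 0.02 m/s), for 0.2 s.
2. the long plate, before anything is laid on it, is pressed down by the fingers with more than 3 N (horizontal distance between long_plate_center and seat below 0.015 m and z of long_plate_center in the frame of seat between 0.003 and 0.009 m and angle between long_plate_center's own z axis and vertical below 0.08 rad and angle between the x axis of long_plate_center and the x axis of seat, either way round below 0.2 rad and contact force between long_plate and short_plate below 0.1 N and contact force between the fingers and long_plate above 3 N and contact force between long_plate and carrier above 4 N), for 0.1 s.
3. the short plate lies flat on the middle of the long one, let go (horizontal distance between long_plate_center and seat below 0.015 m and z of long_plate_center in the frame of seat between 0.003 and 0.009 m and angle between each of long_plate_center, short_plate_center's own z axis and vertical below 0.08 rad and angle between the x axis of long_plate_center and the x axis of seat, either way round below 0.2 rad and horizontal distance between short_plate_center and long_plate_center below 0.015 m and z of short_plate_center in the frame of seat between 0.015 and 0.021 m and angle between the x axis of short_plate_center and the x axis of long_plate_center, either way round below 0.2 rad and contact force between the fingers and short_plate below 0.1 N and linear speed of short_plate below 0.02 m/s), for 0.2 s.
4. the short plate is pressed down by the fingers with more than 3 N (horizontal distance between long_plate_center and seat below 0.015 m and z of long_plate_center in the frame of seat between 0.003 and 0.009 m and angle between each of long_plate_center, short_plate_center's own z axis and vertical below 0.08 rad and angle between the x axis of long_plate_center and the x axis of seat, either way round below 0.2 rad and horizontal distance between short_plate_center and long_plate_center below 0.015 m and z of short_plate_center in the frame of seat between 0.015 and 0.021 m and angle between the x axis of short_plate_center and the x axis of long_plate_center, either way round below 0.2 rad and contact force between the fingers and short_plate above 3 N and contact force between short_plate and long_plate above 3.5 N), for 0.1 s.
At the end, for the whole second after the job is handed in: Long plate flat on the pad (centre within 15 mm of the pad centre, lengthwise within 11 degrees), short plate flat on it (centre within 15 mm of the long one's, aligned within 11 degrees); each level within 4.5 degrees, height within 3 mm, released and at rest (all of step 3 and contact force between the fingers and long_plate below 0.1 N and linear speed of long_plate below 0.02 m/s); the robot touches nothing.
It also fails if it takes over 67 s, if anything falls off the work surface, if the arm or the gripper's body presses on something with over 40 N, if the wrist force passes 120 N, or if a joint passes its speed limit or range.

## Working session

There is one attempt and no reset: what is moved stays moved. The work goes in short steps, Python scripts to look and compute and a tool call to move; the robot and the scene stay as the last step left them, time stands still between calls to the robot, and variables do not carry over. Pictures are saved under pics/ and viewed, at most 10 in all, crops included, and the job is handed in when it is done.

Besides the shell and the picture viewer there is one more tool, called after "Request:" by a JSON object that holds its "fn" and its "kwargs". send_rows: Moves the arm, as the interface text tells. Its arguments: {"type":"object","properties":{"increments":{"type":"array"},"newtons":{"type":"number"}},"required":["increments"]}

```bash
mkdir -p pics
python3 - <<'E'
from rig import get_state, optics
import cv2,numpy as np
print(get_state())
ims=[]
for n in("top","scene"):
    d=optics.get_image(n); cv2.imwrite(f"pics/{n}0.png",d["pixels"]); print(n,d["K"],d["rvec"],d["tvec"])
d=optics.get_image("wrist");cv2.imwrite("pics/w0.png",d["pixels"]);print(d["K"],d["T_tool_cam"])
E
```

```text
{'clock': 0.0, 'qpos': array([ 1.08599582e+00,  2.76594947e-01,  1.50617624e+00, -2.10820075e-05,
        1.36070711e+00, -1.21027106e-01]), 'qd': array([ 0.00075681, -0.00047339,  0.00036711,  0.00153202, -0.00030444,
       -0.00151946]), 'effort': array([ 3.96612040e-05, -4.16772795e+01, -2.45806700e+01,  1.57667187e-04,
        1.13140073e-02,  8.61335195e-06]), 'position': array([0.2043534 , 0.53686848, 0.23042258]), 'ee_rot': array([-2.71408465e-04,  1.80883222e-01,  9.83504129e-01, -9.02971487e-04]), 'contact_force': array([ 0.52141837, -0.37912624, -0.81490137]), 'moment': array([ 0.01436671,  0.00288945, -0.03252131]), 'gripper_force': 0.0, 'width': 0.08534151044855662}
top [[447.0873898    0.         258.6753411 ]
 [  0.         447.0873898  185.51406229]
 [  0.           0.           1.        ]] [ 2.17478932 -2.20694574  0.11992172] [0.00820248 0.54956895 0.87678601]
scene [[361.18876295   0.         249.4563926 ]
 [  0.         361.18876295 195.70282951]
 [  0.           0.           1.        ]] [ 1.96747424  1.32920457 -0.56753916] [-0.23437789 -0.29031284  1.29582192]
[[309.17601494   0.         254.31523308]
 [  0.         309.17601494 194.17140819]
 [  0.           0.           1.        ]] [[ 9.36711040e-04 -9.50284330e-01 -3.11382105e-01  8.03479678e-02]
 [ 9.99998512e-01  4.39036827e-04  1.66836764e-03 -6.33375329e-04]
 [-1.44871542e-03 -3.11383205e-01  9.50283327e-01 -1.41824741e-01]
 [ 0.00000000e+00  0.00000000e+00  0.00000000e+00  1.00000000e+00]]
```

View pics/top0.png

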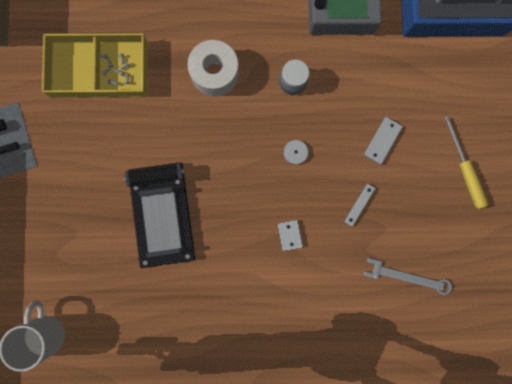

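View pics/scene0.png

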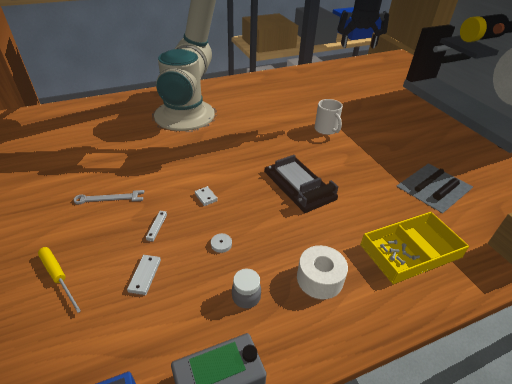

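The top view shows the long plate at about (383,141), the narrow bar (360,205), the disc (296,152), the short plate (290,235), the carrier pad (161,221) and the roller (155,175).

```bash
cat > h.py <<'E'
from rig import get_state, optics
import cv2,numpy as np
from scipy.spatial.transform import Rotation as R
def cam(n):
    s=get_state(); d=optics.get_image(n)
    if n=="wrist":
        q=s["ee_rot"]; T=np.eye(4);T[:3,:3]=R.from_quat([q[1],q[2],q[3],q[0]]).as_matrix();T[:3,3]=s["position"]
        M=T@d["T_tool_cam"]
    else:
        A=np.eye(4);A[:3,:3]=cv2.Rodrigues(d["rvec"])[0];A[:3,3]=np.ravel(d["tvec"]);M=np.linalg.inv(A)
    return d["pixels"],d["K"],M
def ray(K,M,uv,z):
    v=M[:3,:3]@np.linalg.solve(K,[uv[0],uv[1],1]); o=M[:3,3]
    return (o+v*(z-o[2])/v[2])[:2]
def blobs(im,K,M,z,lo=110,sat=50,amin=100,roi=None):
    h=cv2.cvtColor(im,cv2.COLOR_BGR2HSV); m=((h[...,1]<sat)&(h[...,2]>lo)).astype(np.uint8)*255
    m=cv2.morphologyEx(m,cv2.MORPH_CLOSE,np.ones((3,3)))
    out=[]
    for c in cv2.findContours(m,cv2.RETR_EXTERNAL,cv2.CHAIN_APPROX_NONE)[0]:
        if cv2.contourArea(c)<amin: continue
        P=np.array([ray(K,M,p,z) for p in c[:,0]])
        (cx,cy),(a,b),t=cv2.minAreaRect((P*1000).astype(np.float32))
        if a<b:a,b,t=b,a,t+90
        px=c[:,0].mean(0)
        print("px",px.round(),"c",np.round([cx,cy],1),"size",np.round([a,b],1),"yaw",round((t+90)%180-90,1))
E
python3 - <<'E'
from h import *
im,K,M=cam("top");print(M[:3,3])
for z in(.012,.026):print(z);blobs(im,K,M,z)
print("roller",ray(K,M,(155,175),.04))
E
```

```text
[0.47469782 0.02388637 0.91920533]
0.012
px [ 22. 341.] c [249.2 459.2] size [114.7  87.7] yaw -40.0
px [407. 278.] c [ 358.3 -297.7] size [178.1  35.3] yaw 73.2
px [290. 235.] c [449.1 -61.2] size [56.4 41.4] yaw 10.2
px [161. 222.] c [479.8 198.4] size [111.3  63.8] yaw 7.4
px [359. 205.] c [ 508.7 -204.4] size [93.  20.2] yaw -32.7
px [295. 152.] c [618.7 -76.9] size [49.8 47.4] yaw -1.2
px [382. 140.] c [ 641.6 -257.9] size [94.8 41.6] yaw -31.2
px [295.  73.] c [786.1 -78.7] size [56.7 53.5] yaw 89.6
px [212.  66.] c [805.6  91.6] size [104.3 103.2] yaw -69.8
0.026
px [ 22. 341.] c [252.6 452.5] size [112.9  86.4] yaw -40.0
px [407. 278.] c [ 360.1 -292.7] size [175.3  34.7] yaw 73.2
px [290. 235.] c [449.4 -59.9] size [55.5 40.8] yaw 10.2
px [161. 222.] c [479.8 195.7] size [109.5  62.8] yaw 7.4
px [359. 205.] c [ 508.1 -200.9] size [91.5 19.9] yaw -32.7
px [295. 152.] c [616.4 -75.4] size [49.1 46.7] yaw -1.2
px [382. 140.] c [ 639.  -253.5] size [93.4 40.9] yaw -31.2
px [295.  73.] c [781.3 -77.1] size [55.8 52.6] yaw 89.6
px [212.  66.] c [800.5  90.5] size [102.7 101.6] yaw -69.8
roller [0.57172557 0.20417789]
```

Request:
{"fn": "send_rows", "kwargs": {"increments": [{"gripper": -1,"linear": [0.02,-0.04,0],"delta_rot": [0,0,-0.02]},{"gripper": -1,"linear": [0.042,-0.08,0],"delta_rot": [0,0,-0.04]},{"gripper": -1,"linear": [0.064,-0.12,0],"delta_rot": [0,0,-0.06]},{"gripper": -1,"linear": [0.088,-0.16,0],"delta_rot": [0,0,-0.08]},{"gripper": -1,"linear": [0.11,-0.2,0],"delta_rot": [0,0,-0.1]},{"gripper": -1,"linear": [0.132,-0.24,0],"delta_rot": [0,0,-0.12]},{"gripper": -1,"linear": [0.154,-0.28,0],"delta_rot": [0,0,-0.15]},{"gripper": -1,"linear": [0.176,-0.32,0],"delta_rot": [0,0,-0.18]}]}}

```text
clock: 1.0
position: [0.3811, 0.2157, 0.2314]
ee_rot: [0.0, 0.269, 0.963, 0.0]
contact_force: [0.9, 0.6, 0.7]
width: 0.0856
gripper_force: 0.0
```

Request:
{"fn": "send_rows", "kwargs": {"increments": [{"gripper": -1,"linear": [0.022,-0.04,0],"delta_rot": [0,0,0]},{"gripper": -1,"linear": [0.044,-0.08,0],"delta_rot": [0,0,0]},{"gripper": -1,"linear": [0.066,-0.12,0],"delta_rot": [0,0,0]},{"gripper": -1,"linear": [0.088,-0.16,0],"delta_rot": [0,0,0]},{"gripper": -1,"linear": [0.11,-0.2,0],"delta_rot": [0,0,0]},{"gripper": -1,"linear": [0.132,-0.24,0],"delta_rot": [0,0,0]},{"gripper": -1,"linear": [0.154,-0.28,0],"delta_rot": [0,0,0]},{"gripper": -1,"linear": [0.176,-0.32,0],"delta_rot": [0,0,0]}]}}

```text
clock: 1.8
position: [0.5571, -0.1044, 0.2312]
ee_rot: [-0.0, 0.269, 0.963, 0.0]
contact_force: [0.2, 0.1, 0.3]
width: 0.0853
gripper_force: 0.0
```

Request:
{"fn": "send_rows", "kwargs": {"increments": [{"gripper": -1,"linear": [0.022,-0.04,0],"delta_rot": [0,0,0]},{"gripper": -1,"linear": [0.044,-0.08,-0.02],"delta_rot": [0,0,0]},{"gripper": -1,"linear": [0.066,-0.12,-0.04],"delta_rot": [0,0,0]},{"gripper": -1,"linear": [0.084,-0.155,-0.06],"delta_rot": [0,0,0]},{"gripper": -1,"linear": [0.084,-0.155,-0.09],"delta_rot": [0,0,0]},{"gripper": -1,"linear": [0.084,-0.155,-0.11],"delta_rot": [0,0,0]},{"gripper": -1,"linear": [0.084,-0.155,-0.11],"delta_rot": [0,0,0]},{"gripper": -1,"linear": [0.084,-0.155,-0.11],"delta_rot": [0,0,0]}]}}

```text
clock: 2.6
position: [0.6406, -0.2576, 0.1212]
ee_rot: [-0.0, 0.269, 0.963, 0.0]
contact_force: [0.6, 0.4, 0.1]
width: 0.0854
gripper_force: 0.0
```

```bash
cat >> h.py <<'E'
def pose():
    s=get_state();q=s["ee_rot"];r=R.from_quat([q[1],q[2],q[3],q[0]]).as_matrix()
    yaw=np.degrees(np.arctan2(r[1,0],r[0,0]))
    print("t",s["clock"],"tcp",s["position"].round(4),"xyaw",round((yaw+90)%180-90,2),"tilt",r[:2,2].round(4),"w",round(s["width"],4),"F",s["contact_force"].round(2),"g",s["gripper_force"],"q",s["qpos"].round(2))
E
python3 - <<'E'
from h import *
pose()
im,K,M=cam("wrist");blobs(im,K,M,.012,amin=400); cv2.imwrite("pics/w1.png",im)
im,K,M=cam("top");blobs(im,K,M,.012,amin=400)
E
```

```text
t 2.6 tcp [ 0.6406 -0.2576  0.1212] xyaw -31.16 tilt [-0.0005  0.0004] w 0.0854 F [0.64 0.39 0.12] g 0.0 q [-0.48  0.52  1.4   0.    1.23 -1.51]
px [374. 280.] c [ 772.2 -204.8] size [70.  15.2] yaw -2.5
px [135. 280.] c [ 655.4 -398.9] size [70.7 15.6] yaw -59.3
px [255. 188.] c [ 640.1 -257.1] size [91.8 39.8] yaw -31.1
px [448.  45.] c [618.5 -76.5] size [49.8 48.5] yaw 58.9
px [223.  36.] c [ 526.9 -215.9] size [48.7 18.6] yaw -32.6
px [ 22. 339.] c [251.8 457.1] size [121.9  87.7] yaw -39.7
px [290. 235.] c [449.2 -61.1] size [56.7 41.4] yaw 10.1
px [161. 222.] c [479.8 198.4] size [111.3  63.8] yaw 7.4
px [454. 257.] c [ 397.7 -361.9] size [488.8 300.4] yaw -3.6
px [295. 152.] c [618.7 -76.9] size [49.8 47.4] yaw -1.2
px [383. 140.] c [ 641.5 -258. ] size [94.7 41.9] yaw -31.4
px [452.  94.] c [ 743.8 -400.7] size [155.1  86.2] yaw -19.7
px [295.  73.] c [786.1 -77.7] size [58.7 53.5] yaw 89.6
px [212.  66.] c [805.6  91.6] size [104.5 103.4] yaw -68.7
px [500.  39.] c [ 856.9 -498.7] size [176.   85.8] yaw -3.6
```

View pics/w1.png

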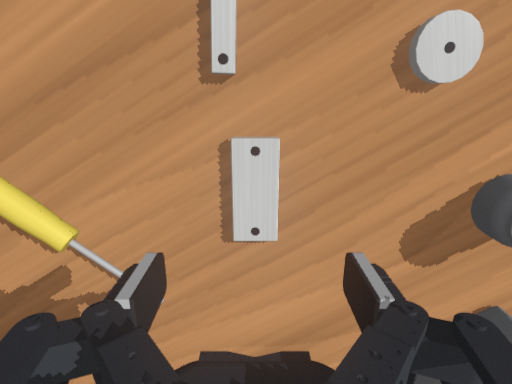

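The wrist view shows the long plate centred at about (255,188), directly below the tool and aligned with it. The screwdriver is clear of the fingers. Descending.

Request:
{"fn": "send_rows", "kwargs": {"increments": [{"gripper": -1,"linear": [-0.0005,0.0005,-0.03],"delta_rot": [0,0,0]},{"gripper": -1,"linear": [-0.0005,0.0005,-0.06],"delta_rot": [0,0,0]},{"gripper": -1,"linear": [-0.0005,0.0005,-0.09],"delta_rot": [0,0,0]},{"gripper": -1,"linear": [-0.0005,0.0005,-0.105],"delta_rot": [0,0,0]},{"gripper": -1,"linear": [-0.0005,0.0005,-0.112],"delta_rot": [0,0,0]},{"gripper": -1,"linear": [-0.0005,0.0005,-0.117],"delta_rot": [0,0,0]},{"gripper": -1,"linear": [-0.0005,0.0005,-0.119],"delta_rot": [0,0,0]},{"gripper": -1,"linear": [-0.0005,0.0005,-0.119],"delta_rot": [0,0,0]}]}}

```text
clock: 3.5
position: [0.6408, -0.2574, 0.0034]
ee_rot: [0.001, 0.269, 0.963, -0.0]
contact_force: [0.2, -0.3, -0.2]
width: 0.0856
gripper_force: 0.0
```

Request:
{"fn": "send_rows", "kwargs": {"increments": [{"gripper": 0.0,"linear": [0,0,0],"delta_rot": [0,0,0]},{"gripper": 0.3,"linear": [0,0,0],"delta_rot": [0,0,0]},{"gripper": 0.5,"linear": [0,0,0],"delta_rot": [0,0,0]},{"gripper": 1,"linear": [0,0,0],"delta_rot": [0,0,0]},{"gripper": 1,"linear": [0,0,0],"delta_rot": [0,0,0]},{"gripper": 1,"linear": [0,0,0],"delta_rot": [0,0,0]},{"gripper": 1,"linear": [0,0,0],"delta_rot": [0,0,0]},{"gripper": 1,"linear": [0,0,0],"delta_rot": [0,0,0]}], "newtons": 40}}

```text
clock: 4.3
position: [0.6406, -0.2573, 0.0031]
ee_rot: [0.001, 0.269, 0.963, -0.0]
contact_force: [0.6, 0.4, 5.0]
width: 0.0384
gripper_force: 41.5
```

Request:
{"fn": "send_rows", "kwargs": {"increments": [{"gripper": 1,"linear": [0,0,0.01],"delta_rot": [0,0,0]},{"gripper": 1,"linear": [0,0,0.03],"delta_rot": [0,0,0]},{"gripper": 1,"linear": [0,0.0,0.06],"delta_rot": [0,0,0]},{"gripper": 1,"linear": [-0.01,0.02,0.09],"delta_rot": [0,0,0.04]},{"gripper": 1,"linear": [-0.02,0.05,0.12],"delta_rot": [0,0,0.1]},{"gripper": 1,"linear": [-0.03,0.085,0.13],"delta_rot": [0,0,0.16]},{"gripper": 1,"linear": [-0.042,0.12,0.13],"delta_rot": [0,0,0.22]},{"gripper": 1,"linear": [-0.054,0.155,0.13],"delta_rot": [0,0,0.28]}]}}

```text
clock: 5.1
position: [0.5853, -0.1009, 0.1328]
ee_rot: [0.0, 0.131, 0.991, 0.0]
contact_force: [-0.1, 0.4, -1.9]
width: 0.039
gripper_force: 40.9
```

Request:
{"fn": "send_rows", "kwargs": {"increments": [{"gripper": 1,"linear": [-0.014,0.04,0],"delta_rot": [0,0,0.06]},{"gripper": 1,"linear": [-0.028,0.08,0],"delta_rot": [0,0,0.12]},{"gripper": 1,"linear": [-0.042,0.12,0],"delta_rot": [0,0,0.18]},{"gripper": 1,"linear": [-0.056,0.16,0],"delta_rot": [0,0,0.24]},{"gripper": 1,"linear": [-0.07,0.2,0],"delta_rot": [0,0,0.3]},{"gripper": 1,"linear": [-0.085,0.24,0],"delta_rot": [0,0,0.35]},{"gripper": 1,"linear": [-0.097,0.275,0],"delta_rot": [0,0,0.393]},{"gripper": 1,"linear": [-0.107,0.298,0],"delta_rot": [0,0,0.393]}]}}

```text
clock: 5.9
position: [0.4775, 0.198, 0.1322]
ee_rot: [-0.001, -0.066, 0.998, 0.0]
contact_force: [-0.6, -1.0, -1.2]
width: 0.0386
gripper_force: 40.9
```

Run:
```python
from h import *
pose()
im,K,M=cam("wrist");blobs(im,K,M,.026,amin=300); cv2.imwrite("pics/w2.png",im)
im,K,M=cam("top"); blobs(im,K,M,.026,amin=400)
```

```text
t 5.9 tcp [0.4775 0.198  0.1322] xyaw 7.53 tilt [-0.0012  0.0005] w 0.0386 F [-0.58 -0.99 -1.17] g 40.85422217845917 q [ 0.26  0.27  1.78  0.    1.09 -1.44]
px [494. 347.] c [613.1 460.3] size [87.4 36. ] yaw 22.1
px [254. 237.] c [523.8 204.5] size [214.3 121.7] yaw 7.5
px [ 30. 341.] c [264.2 445.3] size [129.2  54.2] yaw 0.3
px [403. 276.] c [ 360.9 -293.1] size [175.1  35. ] yaw 73.9
px [114. 307.] c [315.8 285.6] size [194.7  25.4] yaw 5.1
px [161. 240.] c [446.9 202. ] size [84.2 46.2] yaw -82.9
px [289. 236.] c [448.1 -60.1] size [52.8 40.7] yaw 10.3
px [157. 202.] c [512.8 206.6] size [76.4 41.1] yaw -83.9
px [ 45. 221.] c [485.2 427.5] size [182.5 143.1] yaw -76.4
px [ 96. 206.] c [513.  324.5] size [153.3  36. ] yaw 12.2
px [295. 152.] c [616.5 -75.4] size [49.1 46.7] yaw -1.2
px [294.  73.] c [780.4 -77.6] size [56.6 54.2] yaw -27.3
px [212.  67.] c [800.1  91.4] size [104.8 102. ] yaw -62.1
```

View pics/w2.png

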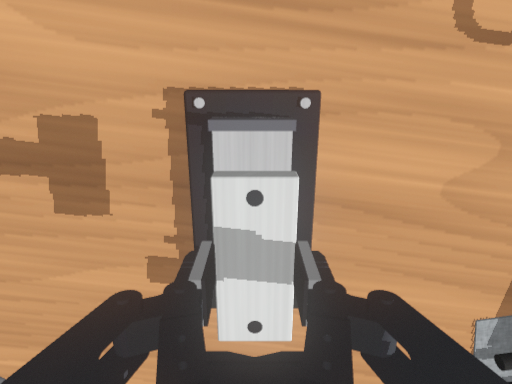

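The held plate (columns 213–297) sits level above the pad, with its hole marks at (255,198) and (255,327). The far pad end is at row ~130 with columns 213–293.

Run:
```python
from h import *
im,K,M=cam("wrist")
a=ray(K,M,(255,198),.141);b=ray(K,M,(255,327),.141);print("plate",a,b,(a+b)/2,np.linalg.norm(a-b))
l=ray(K,M,(213,150),.026);r=ray(K,M,(293,150),.026);print("pad edges",l,r,np.linalg.norm(l-r))
e=ray(K,M,(253,130.5),.026);u=np.array([np.cos(np.radians(7.4)),np.sin(np.radians(7.4))]);print("pad end",e,"seat",e+.056*u)
g=im[115:140,253].astype(int).mean(1);print(g)
g=im[150,205:300].astype(int).mean(1);print(g[:14],g[-14:])
```

```text
plate [0.44210794 0.19389761] [0.51321777 0.20352259] [0.47766285 0.1987101 ] 0.07175826579571301
pad edges [0.44477265 0.16061951] [0.43619021 0.22456716] 0.06452100589644265
pad end [0.4251173  0.19053459] seat [0.48065089 0.19774715]
[ 58.          57.          61.33333333  69.33333333  70.66666667
  85.         107.66666667 113.33333333 114.66666667 114.
 114.         114.         112.66666667 113.33333333 114.66666667
 114.33333333 130.         167.66666667 188.         188.66666667
 188.66666667 188.66666667 188.66666667 189.         188.        ]
[ 57.66666667  57.33333333  56.66666667  56.66666667  56.66666667
  57.66666667  78.         146.33333333 192.33333333 193.
 191.33333333 190.66666667 189.66666667 192.33333333] [188.33333333 191.         192.33333333 193.         185.66666667
 129.66666667  73.33333333  72.33333333  73.33333333  73.66666667
  72.66666667  73.33333333  72.33333333  71.66666667]
```

Request:
{"fn": "send_rows", "kwargs": {"increments": [{"gripper": 1,"linear": [0.003,-0.001,-0.02],"delta_rot": [0,0,0]},{"gripper": 1,"linear": [0.003,-0.001,-0.045],"delta_rot": [0,0,0]},{"gripper": 1,"linear": [0.003,-0.001,-0.07],"delta_rot": [0,0,0]},{"gripper": 1,"linear": [0.003,-0.001,-0.085],"delta_rot": [0,0,0]},{"gripper": 1,"linear": [0.003,-0.001,-0.093],"delta_rot": [0,0,0]},{"gripper": 1,"linear": [0.003,-0.001,-0.098],"delta_rot": [0,0,0]},{"gripper": 1,"linear": [0.003,-0.001,-0.101],"delta_rot": [0,0,0]},{"gripper": 1,"linear": [0.003,-0.001,-0.101],"delta_rot": [0,0,0]}]}}

```text
clock: 6.85
position: [0.4825, 0.1947, 0.0316]
ee_rot: [0.0, -0.064, 0.998, 0.0]
contact_force: [-0.1, 0.1, -1.6]
width: 0.0387
gripper_force: 40.8
```

Request:
{"fn": "send_rows", "kwargs": {"increments": [{"gripper": 1,"linear": [0,0,-0.001],"delta_rot": [0,0,0]},{"gripper": 1,"linear": [0,0,-0.002],"delta_rot": [0,0,0]},{"gripper": 1,"linear": [0,0,-0.002],"delta_rot": [0,0,0]}]}}

```text
clock: 7.15
position: [0.4823, 0.195, 0.0296]
ee_rot: [0.0, -0.065, 0.998, 0.0]
contact_force: [-0.1, -0.3, -1.0]
width: 0.0384
gripper_force: 40.8
```

Request:
{"fn": "send_rows", "kwargs": {"increments": [{"gripper": 1,"linear": [-0.001,0.002,0],"delta_rot": [0,0,0]},{"gripper": 1,"linear": [-0.0015,0.002,-0.0005],"delta_rot": [0,0,0]},{"gripper": 1,"linear": [-0.0015,0.002,-0.001],"delta_rot": [0,0,0]},{"gripper": 1,"linear": [-0.0015,0.002,-0.001],"delta_rot": [0,0,0]}]}}

```text
clock: 7.55
position: [0.4807, 0.1972, 0.029]
ee_rot: [0.0, -0.065, 0.998, 0.0]
contact_force: [-2.2, 0.6, 4.2]
width: 0.0384
gripper_force: 41.5
```

Request:
{"fn": "send_rows", "kwargs": {"increments": [{"gripper": 0.0,"linear": [0,0,0],"delta_rot": [0,0,0]},{"gripper": -0.3,"linear": [0,0,0],"delta_rot": [0,0,0]},{"gripper": -0.5,"linear": [0,0,0],"delta_rot": [0,0,0]},{"gripper": -0.5,"linear": [0,0,0.005],"delta_rot": [0,0,0]},{"gripper": -0.5,"linear": [0,0,0.02],"delta_rot": [0,0,0]},{"gripper": -0.5,"linear": [0,0,0.05],"delta_rot": [0,0,0]},{"gripper": -0.5,"linear": [0,0,0.08],"delta_rot": [0,0,0]},{"gripper": -0.5,"linear": [0,0,0.08],"delta_rot": [0,0,0]}]}}

```text
clock: 8.35
position: [0.4838, 0.1977, 0.1124]
ee_rot: [0.004, -0.065, 0.998, 0.001]
contact_force: [0.9, 0.5, 0.3]
width: 0.0639
gripper_force: 0.0
```

Run:
```python
from h import *
pose()
im,K,M=cam("wrist");blobs(im,K,M,.038,amin=300); cv2.imwrite("pics/w3.png",im)
```

```text
t 8.35 tcp [0.4838 0.1977 0.1124] xyaw 7.4 tilt [0.0086 0.0023] w 0.0639 F [0.87 0.5  0.3 ] g 0.0 q [ 0.25  0.29  1.8   0.    1.04 -1.45]
px [503. 343.] c [589.4 431.4] size [52.5 18.8] yaw 22.4
px [253. 275.] c [542.4 204.8] size [84.8  9.3] yaw -82.6
px [342. 270.] c [529.5 275.4] size [51.5 12.4] yaw 29.4
px [167. 270.] c [547.4 134.7] size [51.8 12.6] yaw -14.1
px [253. 181.] c [472.4 195.4] size [111.9  65.5] yaw 7.4
```

View pics/w3.png

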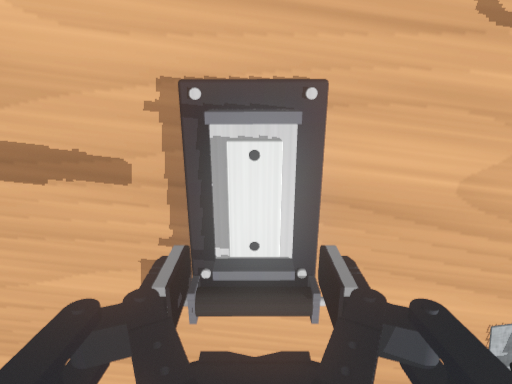

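The plate lies flat on the pad between the stops, with its holes at about (254,155) and (254,246). I'll measure it again now that the arm has settled.

Run:
```python
from h import *
im,K,M=cam("wrist");pose()
g=cv2.cvtColor(im,cv2.COLOR_BGR2GRAY)
m=cv2.inRange(g[130:262,228:282],0,110)
n,_,st,ce=cv2.connectedComponentsWithStats(m)
hs=[]
for s,c in zip(st[1:],ce[1:]):
    if 20<s[4]<300 and 15<c[0]<40:
        p=ray(K,M,c+[228,130],.038);hs.append(p);print(c+[228,130],s[4],p)
hs=np.array(hs);print(hs.mean(0),np.linalg.norm(hs[0]-hs[-1]))
g=g.astype(int)
print("col180",g[180,200:300].tolist());print("rows col 219",g[112:140,219].tolist(),g[240:275,219].tolist())
```

```text
t 8.45 tcp [0.4809 0.197  0.109 ] xyaw 7.41 tilt [0.0016 0.0005] w 0.0643 F [-0.46 -1.05 -0.15] g 0.0 q [ 0.25  0.29  1.81  0.    1.04 -1.45]
[254.05555556 157.80555556] 72 [0.44585933 0.19242313]
[254.1372549  249.07843137] 51 [0.51705286 0.20178671]
[0.4814561  0.19710492] 0.07180664729689402
col180 [66, 68, 68, 70, 70, 70, 71, 70, 71, 73, 72, 99, 154, 156, 157, 155, 155, 154, 156, 159, 158, 159, 157, 155, 157, 156, 157, 179, 230, 229, 230, 234, 234, 232, 230, 230, 232, 234, 234, 233, 232, 232, 234, 236, 237, 236, 236, 237, 235, 233, 231, 232, 233, 234, 233, 232, 233, 233, 233, 235, 235, 236, 235, 233, 233, 233, 234, 235, 234, 233, 233, 234, 235, 234, 231, 231, 231, 230, 232, 237, 237, 237, 226, 210, 211, 211, 210, 209, 207, 206, 207, 210, 211, 211, 211, 201, 114, 96, 94, 93]
rows col 219 [74, 79, 93, 118, 124, 124, 124, 126, 126, 126, 125, 126, 126, 125, 135, 176, 210, 210, 209, 208, 209, 208, 208, 208, 208, 208, 196, 155] [157, 156, 156, 156, 156, 157, 156, 156, 156, 155, 155, 178, 209, 209, 210, 210, 210, 210, 210, 196, 156, 140, 86, 86, 85, 84, 84, 83, 84, 84, 83, 83, 83, 82, 90]
```

Request:
{"fn": "send_rows", "kwargs": {"increments": [{"gripper": 1,"linear": [0,0,0],"delta_rot": [0,0,0]},{"gripper": 1,"linear": [0,0,-0.01],"delta_rot": [0,0,0]},{"gripper": 1,"linear": [0,0,-0.02],"delta_rot": [0,0,0]},{"gripper": 1,"linear": [0,0,-0.03],"delta_rot": [0,0,0]},{"gripper": 1,"linear": [0,0,-0.04],"delta_rot": [0,0,0]},{"gripper": 1,"linear": [0,0,-0.055],"delta_rot": [0,0,0]},{"gripper": 1,"linear": [0,0,-0.064],"delta_rot": [0,0,0]},{"gripper": 1,"linear": [0,0,-0.067],"delta_rot": [0,0,0]}], "newtons": 20}}

```text
clock: 9.25
position: [0.4796, 0.1966, 0.0398]
ee_rot: [-0.001, -0.065, 0.998, -0.0]
contact_force: [-1.0, -0.5, 0.1]
width: 0.0003
gripper_force: 0.0
```

Request:
{"fn": "send_rows", "kwargs": {"increments": [{"gripper": 1,"linear": [0,0,-0.001],"delta_rot": [0,0,0]},{"gripper": 1,"linear": [0,0,-0.002],"delta_rot": [0,0,0]},{"gripper": 1,"linear": [0,0,-0.003],"delta_rot": [0,0,0]},{"gripper": 1,"linear": [0,0,-0.003],"delta_rot": [0,0,0]}]}}

```text
clock: 9.65
position: [0.4809, 0.197, 0.0387]
ee_rot: [0.0, -0.065, 0.998, 0.0]
contact_force: [-0.2, -0.8, 0.1]
width: 0.0003
gripper_force: 0.0
```

Request:
{"fn": "send_rows", "kwargs": {"increments": [{"gripper": 1,"linear": [0,0,-0.001],"delta_rot": [0,0,0]},{"gripper": 1,"linear": [0,0,-0.002],"delta_rot": [0,0,0]},{"gripper": 1,"linear": [0,0,-0.002],"delta_rot": [0,0,0]},{"gripper": 1,"linear": [0,0,-0.002],"delta_rot": [0,0,0]}]}}

```text
clock: 10.05
position: [0.481, 0.197, 0.038]
ee_rot: [0.001, -0.065, 0.998, 0.0]
contact_force: [-2.4, -0.8, 11.5]
width: 0.0002
gripper_force: 5.5
```

Request:
{"fn": "send_rows", "kwargs": {"increments": [{"gripper": 1,"linear": [0,0,0],"delta_rot": [0,0,0]},{"gripper": 1,"linear": [0,0,0],"delta_rot": [0,0,0]},{"gripper": 1,"linear": [0,0,0.005],"delta_rot": [0,0,0]},{"gripper": 1,"linear": [0,0,0.03],"delta_rot": [0,0,0]},{"gripper": 1,"linear": [0,0,0.06],"delta_rot": [0,0,0]},{"gripper": -1,"linear": [-0.004,-0.03,0.085],"delta_rot": [0,0,0.02]},{"gripper": -1,"linear": [-0.008,-0.07,0.085],"delta_rot": [0,0,0.049]},{"gripper": -1,"linear": [-0.013,-0.11,0.085],"delta_rot": [0,0,0.049]}]}}

```text
clock: 10.85
position: [0.4684, 0.0861, 0.1226]
ee_rot: [0.002, -0.09, 0.996, -0.0]
contact_force: [-0.4, 1.1, -0.6]
width: 0.043
gripper_force: 0.0
```

Request:
{"fn": "send_rows", "kwargs": {"increments": [{"gripper": -1,"linear": [-0.005,-0.04,0],"delta_rot": [0,0,0]},{"gripper": -1,"linear": [-0.01,-0.08,0],"delta_rot": [0,0,0]},{"gripper": -1,"linear": [-0.016,-0.12,0],"delta_rot": [0,0,0]},{"gripper": -1,"linear": [-0.019,-0.147,0],"delta_rot": [0,0,0]},{"gripper": -1,"linear": [-0.019,-0.147,0],"delta_rot": [0,0,0]},{"gripper": -1,"linear": [-0.019,-0.147,0],"delta_rot": [0,0,0]}]}}

```text
clock: 11.45
position: [0.4486, -0.0603, 0.1214]
ee_rot: [0.0, -0.088, 0.996, 0.0]
contact_force: [0.1, -0.3, -0.7]
width: 0.0855
gripper_force: 0.0
```

Run:
```python
from h import *
pose()
im,K,M=cam("wrist");blobs(im,K,M,.012,amin=300); cv2.imwrite("pics/w4.png",im)
im,K,M=cam("top");blobs(im[180:260,100:220],K-[[0,0,100],[0,0,180],[0,0,0]],M,.038,amin=300,lo=200)
```

```text
t 11.45 tcp [ 0.4486 -0.0603  0.1214] xyaw 10.1 tilt [0.0002 0.0007] w 0.0855 F [ 0.06 -0.27 -0.72] g 0.0 q [-0.29  0.19  1.93  0.    1.03 -2.04]
px [210. 339.] c [609.1 -78.1] size [52.3 47. ] yaw -63.9
px [501. 283.] c [497.9 184.8] size [102.2  20.1] yaw 15.5
px [ 87. 224.] c [ 505.6 -201.6] size [96.8 18.8] yaw -32.8
px [254. 189.] c [447.3 -60.5] size [56.2 39.9] yaw 10.1
px [43. 62.] c [ 375.6 -237.2] size [60.3 36.8] yaw 74.9
```

View pics/w4.png

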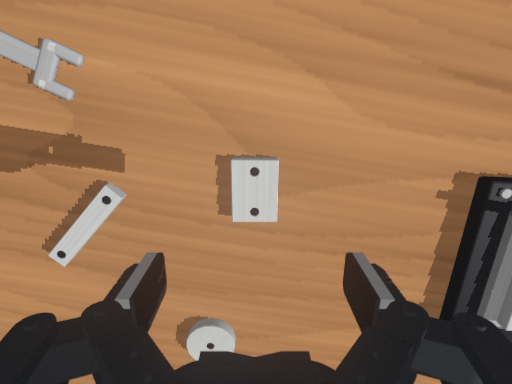

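The short plate is centred at about (254,189) and aligned with the tool, and nothing is near the fingers.

Request:
{"fn": "send_rows", "kwargs": {"increments": [{"gripper": -1,"linear": [-0.001,0,-0.03],"delta_rot": [0,0,0]},{"gripper": -1,"linear": [-0.001,0,-0.06],"delta_rot": [0,0,0]},{"gripper": -1,"linear": [-0.001,0,-0.09],"delta_rot": [0,0,0]},{"gripper": -1,"linear": [-0.001,0,-0.105],"delta_rot": [0,0,0]},{"gripper": -1,"linear": [-0.001,0,-0.112],"delta_rot": [0,0,0]},{"gripper": -1,"linear": [-0.001,0,-0.116],"delta_rot": [0,0,0]},{"gripper": -1,"linear": [-0.001,0,-0.118],"delta_rot": [0,0,0]},{"gripper": -1,"linear": [-0.001,0,-0.118],"delta_rot": [0,0,0]}]}}

```text
clock: 12.35
position: [0.4483, -0.06, 0.0038]
ee_rot: [0.001, -0.089, 0.996, -0.0]
contact_force: [-0.6, 0.0, 1.2]
width: 0.0855
gripper_force: 0.0
```

Request:
{"fn": "send_rows", "kwargs": {"increments": [{"gripper": 0.0,"linear": [0,0,0],"delta_rot": [0,0,0]},{"gripper": 0.3,"linear": [0,0,0],"delta_rot": [0,0,0]},{"gripper": 0.5,"linear": [0,0,0],"delta_rot": [0,0,0]},{"gripper": 1,"linear": [0,0,0],"delta_rot": [0,0,0]},{"gripper": 1,"linear": [0,0,0],"delta_rot": [0,0,0]},{"gripper": 1,"linear": [0,0,0],"delta_rot": [0,0,0]},{"gripper": 1,"linear": [0,0,0],"delta_rot": [0,0,0]},{"gripper": 1,"linear": [0,0,0],"delta_rot": [0,0,0]}], "newtons": 40}}

```text
clock: 13.15
position: [0.4479, -0.0603, 0.004]
ee_rot: [0.0, -0.089, 0.996, -0.0]
contact_force: [-0.9, 0.2, 5.3]
width: 0.0389
gripper_force: 40.2
```

Request:
{"fn": "send_rows", "kwargs": {"increments": [{"gripper": 1,"linear": [0,0,0.01],"delta_rot": [0,0,0]},{"gripper": 1,"linear": [0,0,0.03],"delta_rot": [0,0,0]},{"gripper": 1,"linear": [0,0,0.06],"delta_rot": [0,0,0]},{"gripper": 1,"linear": [0,0,0.1],"delta_rot": [0,0,0]},{"gripper": 1,"linear": [0.005,0.04,0.12],"delta_rot": [0,0,-0.01]},{"gripper": 1,"linear": [0.01,0.08,0.12],"delta_rot": [0,0,-0.02]},{"gripper": 1,"linear": [0.015,0.12,0.12],"delta_rot": [0,0,-0.048]},{"gripper": 1,"linear": [0.02,0.16,0.12],"delta_rot": [0,0,-0.048]}]}}

```text
clock: 13.95
position: [0.4676, 0.1013, 0.1243]
ee_rot: [0.001, -0.065, 0.998, 0.0]
contact_force: [0.9, -0.0, -0.5]
width: 0.0384
gripper_force: 40.7
```

Request:
{"fn": "send_rows", "kwargs": {"increments": [{"gripper": 1,"linear": [0.005,0.04,0],"delta_rot": [0,0,0]},{"gripper": 1,"linear": [0.01,0.07,0],"delta_rot": [0,0,0]},{"gripper": 1,"linear": [0.0135,0.09,0],"delta_rot": [0,0,0]},{"gripper": 1,"linear": [0.0135,0.0975,0],"delta_rot": [0,0,0]},{"gripper": 1,"linear": [0.0135,0.0975,0],"delta_rot": [0,0,0]},{"gripper": 1,"linear": [0.0135,0.0975,0],"delta_rot": [0,0,0]}]}}

```text
clock: 14.55
position: [0.4806, 0.1965, 0.1233]
ee_rot: [-0.0, -0.065, 0.998, -0.0]
contact_force: [-0.5, -0.1, -0.7]
width: 0.0382
gripper_force: 40.7
```

Run:
```python
from h import *
pose()
im,K,M=cam("wrist"); cv2.imwrite("pics/w5.png",im)
im,K,M=cam("wrist"); pose()
g=cv2.cvtColor(im,cv2.COLOR_BGR2GRAY)
m=cv2.inRange(g,0,120)
n,_,st,ce=cv2.connectedComponentsWithStats(m)
for s,c in zip(st[1:],ce[1:]):
    if 25<s[4]<400 and 225<c[0]<285: print(c,s[4],"held",ray(K,M,c,.131),"on pad",ray(K,M,c,.038))
```

```text
t 14.55 tcp [0.4806 0.1965 0.1233] xyaw 7.45 tilt [-0.0007 -0.0008] w 0.0382 F [-0.49 -0.12 -0.68] g 40.72118103504181 q [ 0.25  0.28  1.79 -0.    1.07 -1.45]
t 14.65 tcp [0.4808 0.1962 0.1234] xyaw 7.39 tilt [-0.0004 -0.0005] w 0.0384 F [-0.04 -0.03 -0.85] g 40.72113811969757 q [ 0.25  0.28  1.79 -0.    1.07 -1.45]
[255.40277778 157.08333333] 72 held [0.42744129 0.18964347] on pad [0.4458228  0.19245598]
[254.2967033  232.31868132] 182 held [0.46346619 0.19387546] on pad [0.50680777 0.19962013]
[254.15862069 296.07586207] 145 held [0.49898429 0.19846005] on pad [0.56693479 0.20738119]
```

View pics/w5.png

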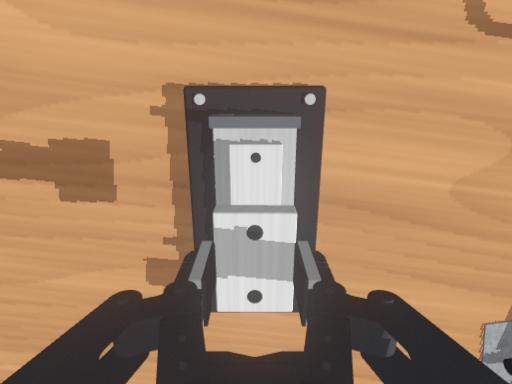

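The long plate's far hole at (255,157) has not moved. The short plate is held level, with its holes at (254,232) and (254,296), and centred within 1 mm. Lowering it.

Request:
{"fn": "send_rows", "kwargs": {"increments": [{"gripper": 1,"linear": [0,0.001,-0.02],"delta_rot": [0,0,0]},{"gripper": 1,"linear": [0,0.001,-0.04],"delta_rot": [0,0,0]},{"gripper": 1,"linear": [0,0.001,-0.06],"delta_rot": [0,0,0]},{"gripper": 1,"linear": [0,0.001,-0.07],"delta_rot": [0,0,0]},{"gripper": 1,"linear": [0,0.001,-0.075],"delta_rot": [0,0,0]},{"gripper": 1,"linear": [0,0.001,-0.079],"delta_rot": [0,0,0]},{"gripper": 1,"linear": [0,0.001,-0.08],"delta_rot": [0,0,0]},{"gripper": 1,"linear": [0,0.001,-0.08],"delta_rot": [0,0,0]}]}}

```text
clock: 15.45
position: [0.4816, 0.1985, 0.0438]
ee_rot: [0.001, -0.065, 0.998, 0.0]
contact_force: [-0.2, -0.2, -1.4]
width: 0.0384
gripper_force: 40.7
```

Request:
{"fn": "send_rows", "kwargs": {"increments": [{"gripper": 1,"linear": [0,0,-0.0005],"delta_rot": [0,0,0]},{"gripper": 1,"linear": [0,0,-0.001],"delta_rot": [0,0,0]},{"gripper": 1,"linear": [0,0,-0.001],"delta_rot": [0,0,0]}]}}

```text
clock: 15.75
position: [0.4812, 0.1985, 0.0426]
ee_rot: [0.0, -0.065, 0.998, 0.0]
contact_force: [-0.8, -0.3, -0.3]
width: 0.0384
gripper_force: 40.7
```

Request:
{"fn": "send_rows", "kwargs": {"increments": [{"gripper": 1,"linear": [0,-0.001,0],"delta_rot": [0,0,0]},{"gripper": 1,"linear": [0,-0.001,-0.0005],"delta_rot": [0,0,0]},{"gripper": 1,"linear": [0,-0.001,-0.001],"delta_rot": [0,0,0]},{"gripper": 1,"linear": [0,-0.001,-0.001],"delta_rot": [0,0,0]}]}}

```text
clock: 16.15
position: [0.4812, 0.1973, 0.042]
ee_rot: [0.0, -0.065, 0.998, -0.0]
contact_force: [-1.7, -0.8, 3.7]
width: 0.0387
gripper_force: 41.3
```

Contact. Releasing and lifting.

Request:
{"fn": "send_rows", "kwargs": {"increments": [{"gripper": 0.0,"linear": [0,0,0],"delta_rot": [0,0,0]},{"gripper": -0.3,"linear": [0,0,0],"delta_rot": [0,0,0]},{"gripper": -0.5,"linear": [0,0,0],"delta_rot": [0,0,0]},{"gripper": -0.5,"linear": [0,0,0.005],"delta_rot": [0,0,0]},{"gripper": -0.5,"linear": [0,0,0.02],"delta_rot": [0,0,0]},{"gripper": -0.5,"linear": [0,0,0.05],"delta_rot": [0,0,0]},{"gripper": -0.5,"linear": [0,0,0.07],"delta_rot": [0,0,0]},{"gripper": -0.5,"linear": [0,0,0.07],"delta_rot": [0,0,0]}]}}

```text
clock: 16.95
position: [0.4834, 0.198, 0.1144]
ee_rot: [0.003, -0.065, 0.998, 0.001]
contact_force: [0.1, 0.3, -0.1]
width: 0.0639
gripper_force: 0.0
```

Run:
```python
from h import *
optics.get_image("wrist");optics.get_image("wrist")
pose()
im,K,M=cam("wrist"); cv2.imwrite("pics/w6.png",im)
g=cv2.cvtColor(im,cv2.COLOR_BGR2GRAY)
m=cv2.inRange(g,0,120)
n,_,st,ce=cv2.connectedComponentsWithStats(m)
for s,c in zip(st[1:],ce[1:]):
    if 20<s[4]<400 and 225<c[0]<285: print(c,s[4],"short",ray(K,M,c,.05),"long",ray(K,M,c,.038))
```

```text
t 17.05 tcp [0.4811 0.1974 0.1115] xyaw 7.46 tilt [0.0007 0.0003] w 0.0638 F [ 0.18  0.37 -0.68] g 0.0 q [ 0.26  0.29  1.81  0.    1.04 -1.45]
[253.8961039  159.44155844] 77 short [0.44329014 0.19212394] long [0.44577835 0.1924539 ]
[254.32       189.01333333] 75 short [0.46374478 0.19510837] long [0.46744043 0.1956145 ]
[254.06153846 236.35384615] 65 short [0.49938653 0.19962237] long [0.50518612 0.20039497]
[254.06818182 251.02272727] 44 short [0.51119836 0.20118275] long [0.5176952  0.20204746]
```

View pics/w6.png

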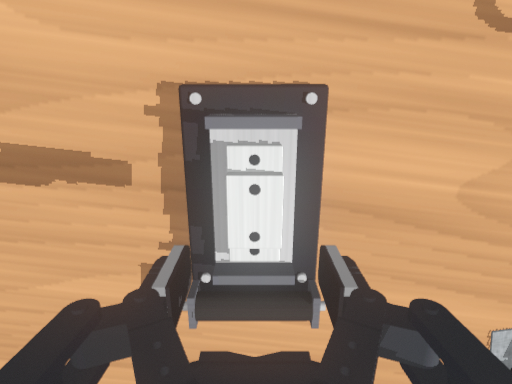

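The short plate lies square on the long one, with its holes at (254,189) and (254,236); the centres agree within 1 mm. Pressing next: its top is at 0.050 and the TCP is at 0.1115.

Request:
{"fn": "send_rows", "kwargs": {"increments": [{"gripper": 1,"linear": [0,0,0],"delta_rot": [0,0,0]},{"gripper": 1,"linear": [0,0,-0.01],"delta_rot": [0,0,0]},{"gripper": 1,"linear": [0,0,-0.02],"delta_rot": [0,0,0]},{"gripper": 1,"linear": [0,0,-0.03],"delta_rot": [0,0,0]},{"gripper": 1,"linear": [0,0,-0.04],"delta_rot": [0,0,0]},{"gripper": 1,"linear": [0,0,-0.05],"delta_rot": [0,0,0]},{"gripper": 1,"linear": [0,0,-0.056],"delta_rot": [0,0,0]},{"gripper": 1,"linear": [0,0,-0.058],"delta_rot": [0,0,0]}], "newtons": 20}}

```text
clock: 17.9
position: [0.4806, 0.1973, 0.0523]
ee_rot: [-0.001, -0.065, 0.998, -0.0]
contact_force: [1.0, 0.1, -0.6]
width: -0.0001
gripper_force: 0.0
```

Request:
{"fn": "send_rows", "kwargs": {"increments": [{"gripper": 1,"linear": [0,0,-0.001],"delta_rot": [0,0,0]},{"gripper": 1,"linear": [0,0,-0.002],"delta_rot": [0,0,0]},{"gripper": 1,"linear": [0,0,-0.003],"delta_rot": [0,0,0]},{"gripper": 1,"linear": [0,0,-0.003],"delta_rot": [0,0,0]}]}}

```text
clock: 18.3
position: [0.4813, 0.1974, 0.0506]
ee_rot: [0.0, -0.065, 0.998, 0.0]
contact_force: [-0.4, -0.4, 0.2]
width: -0.0002
gripper_force: 0.0
```

Request:
{"fn": "send_rows", "kwargs": {"increments": [{"gripper": 1,"linear": [0,0,-0.001],"delta_rot": [0,0,0]},{"gripper": 1,"linear": [0,0,-0.002],"delta_rot": [0,0,0]},{"gripper": 1,"linear": [0,0,-0.002],"delta_rot": [0,0,0]},{"gripper": 1,"linear": [0,0,-0.002],"delta_rot": [0,0,0]},{"gripper": 1,"linear": [0,0,-0.002],"delta_rot": [0,0,0]}]}}

```text
clock: 18.8
position: [0.4814, 0.1975, 0.05]
ee_rot: [0.001, -0.065, 0.998, 0.0]
contact_force: [-2.5, -0.2, 11.7]
width: -0.0001
gripper_force: 5.5
```

Request:
{"fn": "send_rows", "kwargs": {"increments": [{"gripper": 1,"linear": [0,0,0],"delta_rot": [0,0,0]},{"gripper": 1,"linear": [0,0,0.003],"delta_rot": [0,0,0]},{"gripper": 1,"linear": [0,0,0.015],"delta_rot": [0,0,0]},{"gripper": 1,"linear": [0,0,0.04],"delta_rot": [0,0,0]},{"gripper": 1,"linear": [0,0,0.07],"delta_rot": [0,0,0]},{"gripper": 1,"linear": [0,0,0.09],"delta_rot": [0,0,0]},{"gripper": 1,"linear": [0,0,0.09],"delta_rot": [0,0,0]},{"gripper": 1,"linear": [0,0,0.09],"delta_rot": [0,0,0]}]}}

```text
clock: 19.6
position: [0.4811, 0.1974, 0.1387]
ee_rot: [0.0, -0.065, 0.998, 0.0]
contact_force: [0.3, -0.5, 0.3]
width: -0.0001
gripper_force: 0.0
```

Run:
```python
from h import *
pose()
im,K,M=cam("wrist")
g=cv2.cvtColor(im,cv2.COLOR_BGR2GRAY)
m=cv2.inRange(g,0,120)
n,_,st,ce=cv2.connectedComponentsWithStats(m)
for s,c in zip(st[1:],ce[1:]):
    if 20<s[4]<400 and 215<c[0]<295: print(c,s[4],"short",ray(K,M,c,.05),"long",ray(K,M,c,.038))
```

```text
t 19.6 tcp [0.4811 0.1974 0.1387] xyaw 7.46 tilt [0.0009 0.0003] w -0.0001 F [ 0.3  -0.48  0.3 ] g 0.0 q [ 0.26  0.26  1.77  0.    1.11 -1.45]
[254.0483871  152.37096774] 62 short [0.44359864 0.19229368] long [0.44580978 0.19259325]
[254.11290323 178.59677419] 62 short [0.46382582 0.19500783] long [0.46709013 0.19544872]
[254.03389831 221.55932203] 59 short [0.49949719 0.19964368] long [0.50461883 0.20032595]
```

The plates did not move under the press, and the arm is clear.

```bash
python3 -c "
from rig import sign_off
print(sign_off())"
```

```text
the job is handed in; nothing more can be done
None
```

I placed, released and pressed both plates in order, each to about 11.5 N. In the last wrist view they lay centred within about 1 mm, with the arm clear, and I handed the job in at about 20 s; no verdict came back.

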